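Draw the arch out from under the guard with the hooked rod

ROBOT

A 6-joint arm with a two-finger parallel gripper is mounted at the origin on the work surface. World frame = base frame: x ahead of the robot, y to its left, z up, the work surface at z = 0. Lengths are in mm, angles in rad, forces in N, time in s.
With the tool pointing down it reaches from about 325 to 875 mm from the base axis. Payload 4.4 kg.
Tool frame: the origin (TCP) lies on the centre line of the jaws, within the pads' length; the fingertips stand ahead of it and the grasp point (between the pads) lies 6 mm ahead of it (ctrl.tcp_to_tips is the z of the fingertips in the tool frame, in mm); z points along the fingers, y is the direction in which the jaws open and shut (so a half turn about z gives the same grasp; the last joint's range is limited). The gripper opens to 85 mm and grips with 20 to 120 N. Pads are 22 mm wide; open, the fingers measure 114 mm over their backs; the gripper's body (76 mm by 85 mm) begins 54 mm behind the grasp point. The pads swing forward as they close: fully open they stand 13 mm farther back than shut.
Start: joints at [1.192, 0.207, 1.542, -0, 1.393, -0.15], TCP at [130.425, 560.015, 220.482] pointing down, gripper open.
Joint ranges: [-2.73, 2.73], [-0.86, 2.22], [0.23, 2.46], [-1.11, 4.25], [0.08, 2.63], [-2.82, 2.82]. Speed limits (rad/s): [2.79, 2.79, 3.14, 3.14, 3.14, 3.14].

INTERFACE

Orientations are given as a 3x3 rotation matrix whose columns are the frame's x, y, z axes.
In Python, from plant import ctrl, sensors, optics gives the robot as it stands. Calls block until the motion is done:
- ctrl.move_ptp(position, orientation): joint-space move of the TCP to a pose.
- ctrl.move_l(position, rot=None, vel=150, threshold=None): straight line of the TCP; rot=None keeps the orientation; vel is the mean speed in mm/s. With threshold (N) it stops when the force on the tool has changed by that much, and returns True; else False.
- ctrl.set_joints(angles): joint-space move.
- ctrl.gripper_to(opening, force=None): finger opening in mm; force is the grip in N (None keeps the last); returns when the fingers have stopped.
- ctrl.hold(seconds).
- ctrl.solve_ik(position, orientation): joint angles nearest the present ones, or None.
- sensors.read_state(): the state.
- optics.grab_frame(name): name is "side" or "top"; returns (picture, depth): 420x560x3 uint8, red, green, blue; 420x560 float32, mm along the optical axis (not along the pixel's ray), 0 where there is no reading.
- optics.camera_params(name): a dict with "mtx" (3x3 intrinsics, pixels), "k1" (the pictures are not rectified: a ray, as slopes to the right and down, at radius r is drawn at 1 + k1 r^2 times it, then the intrinsics apply), "R" (3x3) and "t" (3): a world point X has camera coordinates R X + t. Camera axes: x right, y down, z forward; pixel columns grow to the right and rows downward; lengths in mm; the calibration is good to about 2 mm. A picture is of the moment at which its call begins. camera_params takes no time and is no camera call.
A pose or a line that the arm cannot do raises ctrl.MotionError and nothing moves.
- ctrl.finish_job(): hands the job in, once; it reports no verdict.
The state is a dict: "t": time; "q": joint angles; "qvel": joint speeds; "tau": joint torques, N m; "eef_pos": TCP position; "eef_rot": TCP orientation; "force": force on the tool from outside, world axes, zero at the start; "wrist_torque": the same for the moment, N m; "grip_width": finger opening in mm.
Only numpy, scipy, OpenCV 4.12 (cv2) and the standard library are available. Lean on these libraries where they do the work, as an engineer would, in place of code of your own. Each camera call takes 0.05 s, during which the arm holds its last target.

TASK

A toy arch has slipped in under the slatted guard: take the hooked rod by its handle, reach the hook in behind the arch and draw it out until its flat back sits square against the padded stop bar, then keep a gentle, steady pull of about 5 N (never more than 9) for a second so that the pad gives a little. Touch the arch only with the rod, do not knock the guard, and leave the bin and the other toys where they are. Finally unhook the rod, leaving the arch out there, square to the guard, and lay the rod flat on the open shelf, well clear of the guard and the arch.

Things in the scene. Friction and masses are not known exactly. Their poses are not given: they have to be found in the camera images.
- guard: Fixed wooden guard, a low cage. Origin on the shelf, in the middle of the open mouth (x = 0); x leads in under the roof, y to the left looking in. Inside free: x 0 to 160, y -140 to +110 mm; side walls and back closed. Roof of slats: underside 66 mm, top 88 mm up. On the left a 16 mm tall runner (y 107 to 125 mm) comes out to x = -190 mm and carries a stop bar.
- runner_end (a point): Outer end of the runner, top (guard x -190, y 116, z 16 mm). The stop bar: 16 mm tall, 22 mm thick, spans guard y -11 to +134 mm, held fast; padded on the face towards the mouth. That face was set anywhere from guard x -76 to -136 mm: not reported, feel for it. The pad gives 0.3 mm per N for 5 mm, then is solid. The rod passes it at y below -11 mm.
- arch_center (a point): Centre (12.5 mm up) of the blue arch lying flat under the guard: 35 mm in its x, 70 in y, 25 in z, some 45 g. From above it is a U: a half-round opening, radius 18 mm, is centred on its +x face between two legs 17 mm wide. The -x face is its flat back. The opening points into the guard within 20 degrees, the back to the mouth.
- arch: The same arch block; origin at the centre of its underside, same axes.
- rod_grip (a point): Grip point of the wooden hooked rod, 40 mm above its underside in the middle of its upright handle (44 mm in x, 20 in y, 54 tall; take it across y, grip 60 N or more). x along the rod to the hook, y left. The round rod, 10 mm thick, lies low (axis 5 mm above the underside) along y = 0 to x = 239 mm, then turns square to the left as a straight hook. About 90 g.
- rod_tip (a point): Rounded end of the hook, 5 mm above the underside: 239 mm ahead and 90 mm left of the grip point. The hook is the 10 mm thick bar from the rod to here. It can be passed over the arch under the roof and lowered behind it; with the rod just clear of the arch's right side (rod axis about 58 mm right of the arch's centre) it bears on both legs.
- rod: The same rod; origin under the handle's middle, on its underside.
- prism: Bystander: green triangular prism, 35 mm tall, 35 mm sides, under the guard in its far right corner. Origin under it.
- cube: Bystander: red 40 mm cube. Origin under its centre.
- drum: Bystander: yellow cylinder, 36 mm across, 60 mm tall, standing. Origin under its centre.
- arch2: Bystander: a second blue arch of the same size, lying on the open shelf. Origin under its centre.
- stacker: Bystander: ring tower 80 mm across, 98 mm tall. Origin under its centre.
- bin (a joint): Bystander: tip angle of the pine bin (160 by 190 by 95 mm, far to the right) on its pivot; 0 at rest, positive (rad) when the front lip is pressed down.
Things that resemble listed ones, but are neither listed nor needed, are in the scene too. Leave any green look-alike of the arch alone.

How it is judged (in metres and radians):
On the way, in this order (a step that is already met when the one before it is completed fails the run):
1. the hook's tip has been brought in under the guard (x of rod_tip in the frame of guard between 0.02 and 0.16 m and y of rod_tip in the frame of guard between -0.14 and 0.11 m and z of rod_tip in the frame of guard below 0.066 m), for 0.1 s.
2. the rod holds the arch, out of the mouth, against the padded stop bar with a steady pull (over 2.5 N) for half a second (contact force between rod and arch above 2.5 N and contact force between arch and guard above 2.5 N and x of arch in the frame of guard below -0.05 m), for 0.5 s.
At the end, for the whole second after the job is handed in: Arch flat, out by the stop bar: centre 50 to 130 mm out of the mouth, 30 mm right to 60 mm left of its middle, square within 0.1 rad. Rod flat on the open shelf (within 6 mm), tip 40 mm or more out of the mouth and over 80 mm from the arch. Both at rest (x of arch in the frame of guard between -0.13 and -0.05 m and y of arch in the frame of guard between -0.03 and 0.06 m and angle between the x axis of arch and the x axis of guard, either way round below 0.1 rad and angle between each of arch, rod's own z axis and vertical below 0.1 rad and x of rod_tip in the frame of guard below -0.04 m and horizontal distance between rod_tip and arch_center above 0.08 m and height (world z) of rod below 0.006 m and linear speed of each of arch, rod below 0.02 m/s); the robot touches nothing.
It fails at once if the arch is pressed against the guard or its stop bar with more than 10 N (contact force between arch and guard above 10 N).
It fails at once if the guard or its stop bar is knocked: by the rod with over 14 N, by the arm or fingers with over 5 N (contact force between rod and guard above 14 N or contact force between any of the arm, the fingers and guard above 5 N).
It fails at once if the arm or the fingers touch the arch (contact force between any of the arm, the fingers and arch above 0.5 N).
It fails at once if another toy is moved by more than 20 mm, or the bin is tipped (distance of any of prism, cube, drum, arch2, stacker from where it was at the start of the episode above 0.02 m or value of joint bin above 0.15 rad).
It also fails if it takes over 58 s, if anything falls off the work surface, if the arm or the gripper's body presses on something with over 40 N, if the wrist force passes 120 N, or if a joint passes its speed limit or range.

## Working session

There is one attempt and no reset: what is moved stays moved. The work goes in short steps, each a Python script; the robot and the scene stay as the last script left them, time stands still between calls to the robot, and variables do not carry over. Pictures are saved under pics/ and viewed, and the job is handed in when it is done.

```bash
ls; mkdir -p pics; python3 - <<'E'
from plant import ctrl,sensors,optics
import cv2,numpy as np
for n in("side","top"):
    p,d=optics.grab_frame(n); cv2.imwrite(f"pics/{n}0.png",p[:,:,::-1]); np.savez(f"pics/{n}0.npz",p=p,d=d)
    c=optics.camera_params(n); print(n,c)
s=sensors.read_state(); print(s['t'],s['eef_rot'],ctrl.tcp_to_tips,s['force'])
E
```

```text
pics
side {'mtx': array([[504.89994752,   0.        , 284.25384035],
       [  0.        , 504.89994752, 203.39006458],
       [  0.        ,   0.        ,   1.        ]]), 'k1': 0.06287077283487269, 'R': array([[ 0.98953655, -0.14358593, -0.01415992],
       [-0.08730164, -0.51771679, -0.85108622],
       [ 0.11487318,  0.8434171 , -0.52483497]]), 't': array([-537.4821954 ,  105.45575286, 1496.19921231])}
top {'mtx': array([[502.40787966,   0.        , 285.96931002],
       [  0.        , 502.40787966, 207.70725582],
       [  0.        ,   0.        ,   1.        ]]), 'k1': 0.020129330063042936, 'R': array([[-9.94054351e-04, -9.99995518e-01,  2.82413782e-03],
       [-9.97389940e-01,  7.87563555e-04, -7.21989496e-02],
       [ 7.21964018e-02, -2.88853632e-03, -9.97386252e-01]]), 't': array([   8.9057936 ,  536.13437482, 1446.31527612])}
0.1 [[-9.73940456e-01  2.26802430e-01 -8.04150483e-04]
 [ 2.26803617e-01  9.73938451e-01 -2.00314029e-03]
 [ 3.28875992e-04 -2.13332360e-03 -9.99997670e-01]] 25.0 [-0.11205591 -0.21480014  0.73260991]
```

View pics/side0.png

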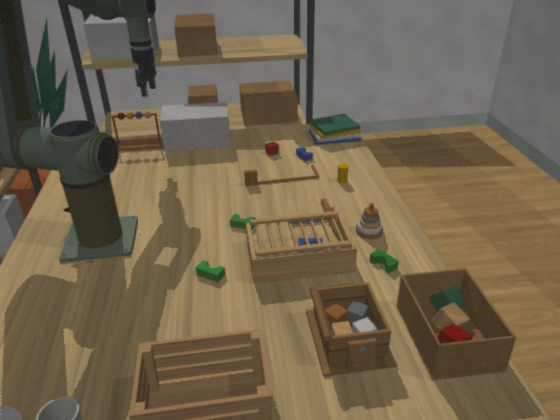

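View pics/top0.png

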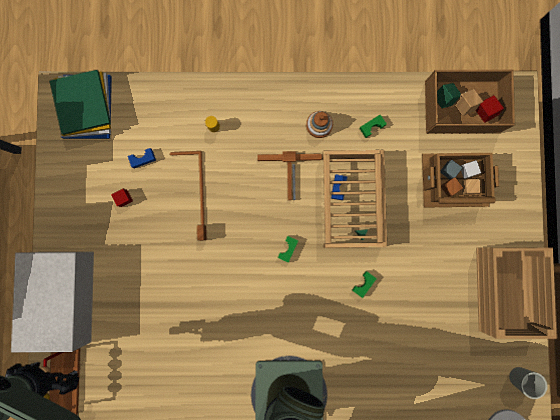

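```bash
cat > h.py <<'E'
import numpy as np,cv2
from plant import ctrl,sensors,optics
def ray(n,px):
    c=optics.camera_params(n); K=c['mtx']; px=np.asarray(px,float).reshape(-1,2)
    d=(px-[K[0,2],K[1,2]])/[K[0,0],K[1,1]]
    u=d.copy()
    for _ in range(30): u=d/(1+c['k1']*(u**2).sum(1,keepdims=True))
    v=np.c_[u,np.ones(len(u))]@c['R']
    return -c['R'].T@c['t'],v
def onz(n,px,z):
    o,v=ray(n,px); return o+v*((z-o[2])/v[:,2])[:,None]
def proj(n,P):
    c=optics.camera_params(n); P=np.asarray(P,float).reshape(-1,3)@c['R'].T+c['t']; u=P[:,:2]/P[:,2:]
    u=u*(1+c['k1']*(u**2).sum(1,keepdims=True)); return u*np.diag(c['mtx'])[:2]+c['mtx'][:2,2]
def cloud(n,p,d):
    ys,xs=np.mgrid[:d.shape[0],:d.shape[1]]; px=np.c_[xs.ravel(),ys.ravel()]
    o,v=ray(n,px); return (o+v*d.ravel()[:,None]).reshape(*d.shape,3)
def crop(n,p,x0,x1,y0,y1,s,name):
    cv2.imwrite(name,cv2.resize(p[y0:y1,x0:x1,::-1],None,fx=s,fy=s,interpolation=cv2.INTER_CUBIC))
def mask(p,col):
    h=cv2.cvtColor(p,cv2.COLOR_RGB2HSV)
    lo,hi={'blue':((100,130,40),(130,255,255)),'green':((45,80,30),(90,255,255)),'wood':((3,100,40),(16,255,170))}[col]
    return cv2.inRange(h,lo,hi)
E
python3 - <<'E'
from h import *
a=np.load('pics/top0.npz'); p,d=a['p'],a['d']
crop('top',p,160,410,130,260,3.2,'pics/topc.png')
C=cloud('top',p,d)
for (x,y) in [(201,232),(203,190),(185,153),(291,156),(292,180),(264,157),(352,154),(327,200),(382,200),(340,187),(240,300)]: print((x,y),C[y,x].round(1))
h=cv2.cvtColor(p,cv2.COLOR_RGB2HSV)
for (x,y) in [(201,232),(203,190),(185,153),(291,156),(292,180),(264,157),(340,187),(240,200)]: print(h[y,x])
a=np.load('pics/side0.npz'); crop('side',a['p'],220,390,130,280,4,'pics/sidec.png')
E
```

```text
(201, 232) [464.7 249.3  55.1]
(203, 190) [590.4 254.1  -0.9]
(185, 153) [699.4 306.9   8.3]
(291, 156) [687.1  -6.4  27.3]
(292, 180) [619.5  -9.6   3.3]
(264, 157) [686.9  73.1  11.9]
(352, 154) [ 684.4 -178.4   73.9]
(327, 200) [ 552.5 -105.5   89.2]
(382, 200) [ 553.6 -261.2   75.1]
(340, 187) [ 598.6 -151.5    3.3]
(240, 300) [267.6 142.9  -3.9]
[ 12 174 145]
[ 16 131 101]
[ 12 179 147]
[ 11 162 140]
[15 91 92]
[ 12 166 158]
[ 21 147 116]
[ 18 111 200]
```

View pics/topc.png

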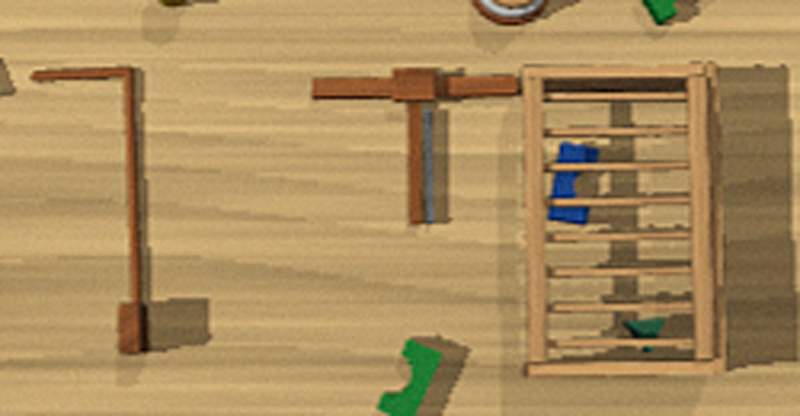

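View pics/sidec.png

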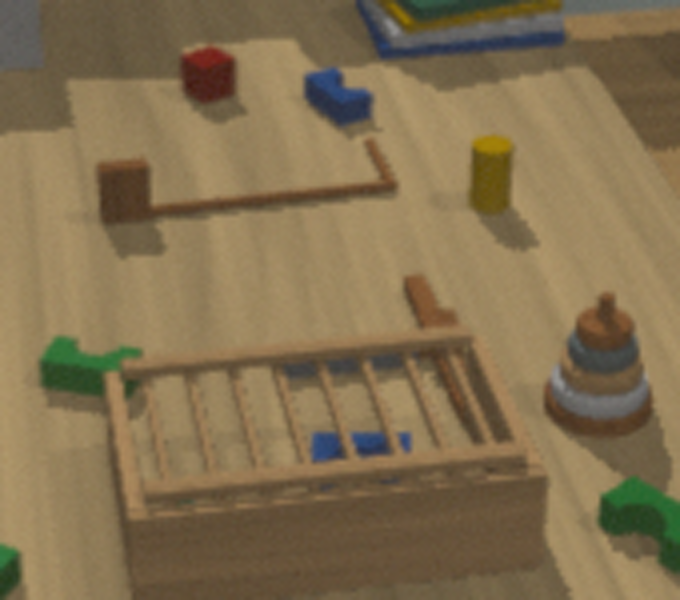

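```bash
python3 - <<'E'
from h import *
a=np.load('pics/top0.npz'); p,d=a['p'],a['d']
C=-optics.camera_params('top')['R'].T@optics.camera_params('top')['t'];print(C)
m=mask(p,'wood')
s=cv2.resize(p[130:260,160:410],None,fx=8,fy=8,interpolation=cv2.INTER_CUBIC)
s=cv2.cvtColor(s,cv2.COLOR_RGB2HSV)
n,l,st,ce=cv2.connectedComponentsWithStats(m)
for i in range(1,n):
    if st[i,4]>60: print(i,st[i],ce[i].round(1))
b=mask(p,'blue'); n,l,st,ce=cv2.connectedComponentsWithStats(b)
for i in range(1,n):
    if st[i,4]>5: print('b',i,st[i],ce[i].round(1))
v=p[140:260,160:400].copy(); vm=np.zeros_like(v); vm[m[140:260,160:400]>0]=(255,255,0);vm[b[140:260,160:400]>0]=(0,0,255)
cv2.imwrite('pics/m.png',cv2.resize(vm[:,:,::-1],None,fx=3.3,fy=3.3,interpolation=0))
crop('top',p,315,400,140,255,5.2,'pics/guard.png'); crop('top',p,250,330,145,205,9,'pics/stop.png')
E
```

```text
[ 430.32512572   12.661248   1481.21816015]
1972 [ 425   67   90   67 4006] [469.5 100.7]
2241 [306 111  28  27 288] [319.8 122.8]
2361 [ 14 131  23  10  70] [ 26.9 136.3]
2402 [ 20 142  16  23 113] [ 27.3 152.6]
2436 [170 151  37  90 490] [197.8 193.6]
2437 [257 151  67  50 675] [289.1 162.8]
2439 [329 150  58  94 544] [370.2 181.4]
2447 [ 422  153   77   55 2660] [457.  181.4]
2449 [  0 154  30  58 604] [ 12.7 184.1]
2777 [  0 211  33 100 755] [ 10.5 252.3]
2960 [ 476  232   84  173 5430] [518.5 298.2]
3294 [  0 309  12  18  79] [  5.  317.3]
3417 [  0 325  12  18  69] [  4.5 334.1]
3573 [  0 341  27  36 192] [  8.9 359.1]
3650 [ 41 348  40  29 673] [ 63.9 362.6]
4027 [ 49 384  31  31 511] [ 66. 399.]
b 1 [108  75   3  37  75] [109.2  90.4]
b 3 [ 65 134  44   5  98] [ 92.8 136.3]
b 5 [128 149  28  19 264] [141.7 158.5]
b 6 [334 175  13   6  62] [339.9 177.8]
b 7 [332 184   9   8  52] [335.9 187.6]
b 8 [332 195  12   5  51] [337.5 196.7]
```

View pics/m.png

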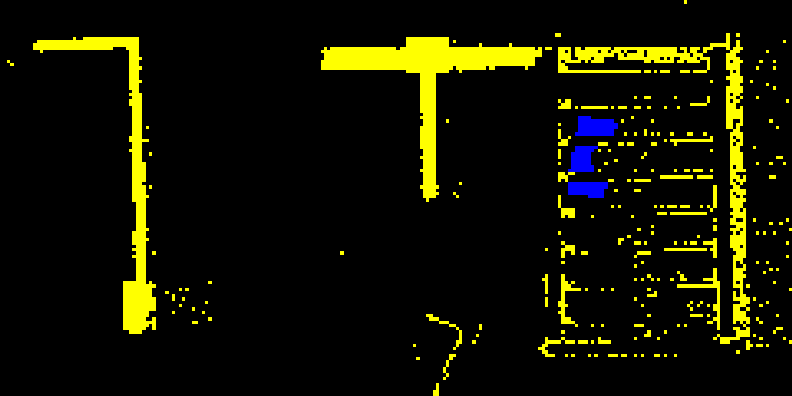

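View pics/stop.png

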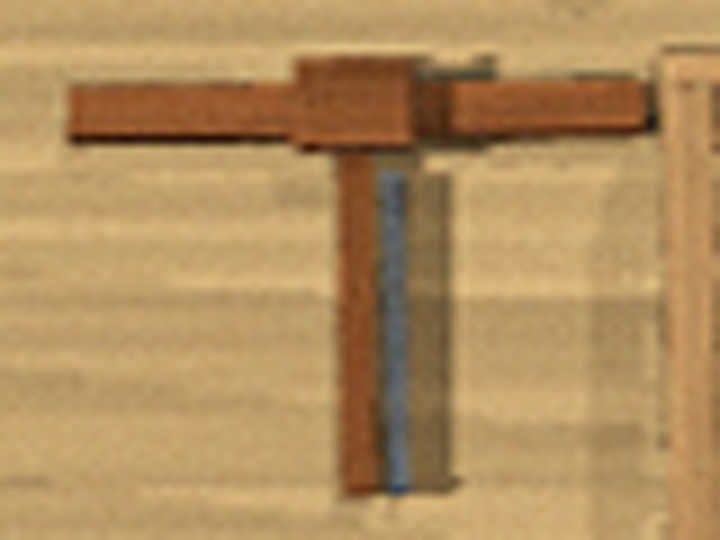

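View pics/guard.png

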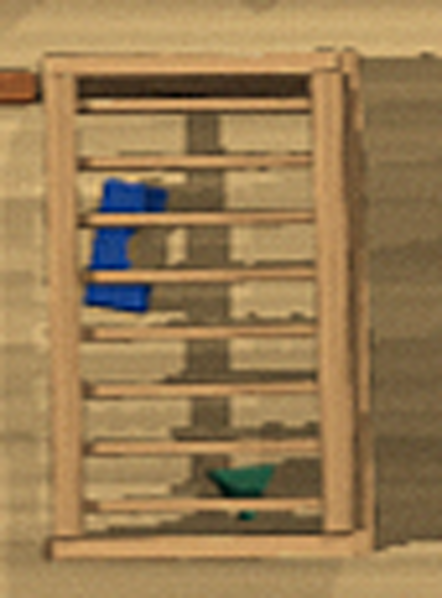

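```bash
python3 - <<'E'
from h import *
f=lambda ox,oy,s,P:[((x+.5)/s-.5+ox,(y+.5)/s-.5+oy) for x,y in P]
def pr(t,P,z): print(t,onz('top',P,z).round(1)[:,:2].tolist())
S=lambda P:f(250,145,9,P); G=lambda P:f(315,140,5.2,P); T=lambda P:f(160,130,3.2,P)
pr('runner outer L/R',S([(69,82),(69,136)]),16)
pr('runner near guard L/R',S([(645,76),(640,130)]),16)
pr('bar face top/bottom; bar back',S([(407,180),(408,492),(341,200),(341,492)]),16)
pr('front beam corners LF, RF',G([(47,60),(47,540)]),88)
pr('back corners L R',G([(340,52),(358,545)]),88)
pr('L rail outer edge', G([(47,57),(330,50)]),88)
pr('R rail outer edge', G([(47,556),(355,550)]),88)
pr('arch2 blk: back corners L,R; front corners L,R',G([(104,180),(86,304),(166,188),(146,311)]),25)
pr('handle corners',T([(119,304),(143,303),(145,350),(120,351)]),54)
pr('rod left/right edges at',T([(124,110),(135,110),(129,290),(142,290)]),5)
pr('hook edge', T([(32,70),(32,81),(110,69),(110,79),(134,68)]),7)
E
```

```text
runner outer L/R [[696.1, 92.9], [678.2, 92.9]]
runner near guard L/R [[697.9, -95.6], [680.1, -93.9]]
bar face top/bottom; bar back [[663.7, -17.6], [561.3, -17.7], [657.1, 4.0], [561.3, 4.1]]
front beam corners LF, RF [[690.1, -97.1], [432.0, -95.5]]
back corners L R [[694.3, -255.0], [429.2, -260.8]]
L rail outer edge [[691.7, -97.1], [695.3, -249.6]]
R rail outer edge [[423.5, -95.4], [426.6, -259.1]]
arch2 blk: back corners L,R; front corners L,R [[633.7, -133.7], [563.8, -123.0], [629.1, -168.4], [559.8, -156.6]]
handle corners [[485.6, 261.5], [486.5, 240.3], [444.9, 238.0], [444.0, 260.1]]
rod left/right edges at [[667.0, 267.5], [667.0, 257.4], [500.3, 261.0], [500.3, 249.1]]
hook edge [[704.0, 352.5], [693.8, 352.4], [705.0, 280.5], [695.7, 280.4], [705.9, 258.4]]
```

```bash
cat >> h.py <<'E'
EX=np.array([.006,-1,0]);EY=np.array([1,.006,0]);EZ=np.array([0,0,1.]);O=np.array([572.3,-97.7,0])
def g2w(x,y,z=0): return O+x*EX+y*EY+z*EZ
def w2g(P): P=np.asarray(P)-O; return np.array([P@EX,P@EY,P[2]])
E
python3 - <<'E'
from h import *
a=np.load('pics/side0.npz'); p=a['p'][:,:,::-1].copy(); t=np.load('pics/top0.npz')['p'][:,:,::-1].copy()
pts=[g2w(0,110,66),g2w(0,-140,66),g2w(-190,116,16),g2w(-80,-11,16),g2w(0,-140,0),g2w(160,-140,88),g2w(160,110,88)]
ax=np.array([-.15,-.988,0]);ay=np.array([.988,-.15,0]);ac=np.array([596.6,-145.4,0])
pts+=[ac+sx*17.5*ax+sy*35*ay+25*EZ for sx in(-1,1) for sy in (-1,1)]
rx=np.array([.999,.045,0]);ry=np.array([-.045,.999,0]);rg=np.array([463.5,249.8,0])
pts+=[rg+54*EZ,rg+239*rx+5*EZ,rg+239*rx+90*ry+5*EZ]
out=[]
for n,im,(x0,x1,y0,y1) in (('side',p,(220,390,130,280)),('top',t,(160,400,140,260))):
    s=4 if n=='side' else 3.3
    c=cv2.resize(im[y0:y1,x0:x1],None,fx=s,fy=s,interpolation=cv2.INTER_CUBIC)
    for q in proj(n,pts): cv2.drawMarker(c,tuple(int(v) for v in ((q-[x0,y0]+.5)*s)),(0,0,255),0,9,1)
    cv2.imwrite(f'pics/chk_{n}.png',c)
# IK
for sg in(1,-1):
    R=np.c_[np.cross(ry*sg,-EZ),ry*sg,-EZ]; R2=np.c_[np.cross(EX*0+EY*sg/np.linalg.norm(EY),-EZ),EY*sg/np.linalg.norm(EY),-EZ]
    for nm,P,RR in(('pick',rg+46*EZ,R),('out',g2w(-300,-30,86),R2),('in',g2w(84-239,-30,86),R2)):
        q=ctrl.solve_ik(P,RR); print(sg,nm,None if q is None else np.round(q,2))
E
```

```text
1 pick [ 0.33  0.32  1.8  -0.    1.02 -1.29]
1 out [ 0.21  0.35  1.65 -0.    1.13  0.2 ]
1 in [-0.05  0.29  1.74 -0.    1.11 -0.06]
-1 pick [ 0.33  0.32  1.8  -0.    1.02  1.86]
-1 out None
-1 in None
```

View pics/chk_side.png

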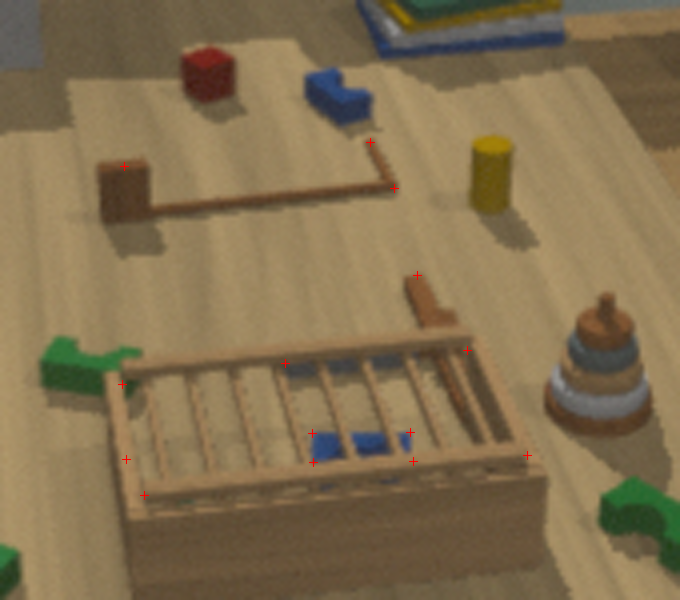

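View pics/chk_top.png

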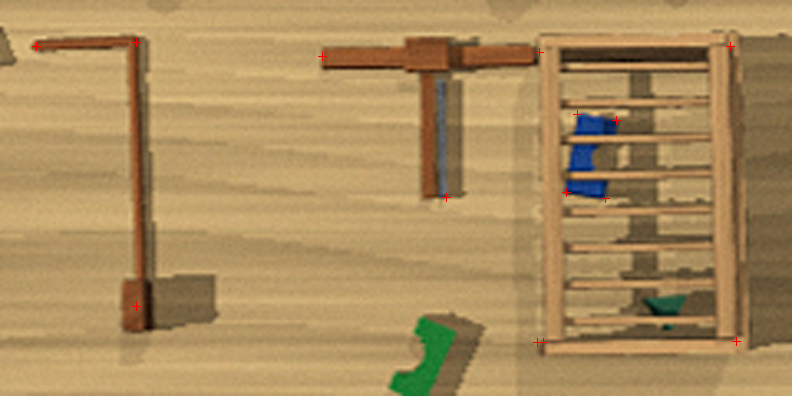

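```bash
cat >> h.py <<'E'
def Rt(y): y=np.asarray(y,float)/np.linalg.norm(y); return np.c_[np.cross(y,-EZ),y,-EZ]
RIN=Rt(EY)
E
python3 - <<'E'
from h import *
ry=np.array([-.045,.999,0]);rg=np.array([463.5,250,0]);R=Rt(ry)
ctrl.move_ptp(rg+130*EZ,R); ctrl.move_l(rg+46*EZ,vel=120)
ctrl.gripper_to(10,80)
s=sensors.read_state(); print(s['t'],s['grip_width'],s['eef_pos'],s['force'])
ctrl.move_l(rg+180*EZ,vel=150)
s=sensors.read_state(); print(s['t'],s['force'],s['wrist_torque'],s['grip_width'])
ctrl.move_ptp(g2w(-40-239,-30,180),RIN)
s=sensors.read_state(); print(s['t'],s['eef_pos'],s['eef_rot'].round(4))
for n in("side","top"):
    p,d=optics.grab_frame(n); np.savez(f"pics/{n}1.npz",p=p,d=d)
    crop(n,p,200,400,100,260,3.5,f'pics/{n}1.png')
E
```

```text
3.35 9.869614468842098 [463.47417308 249.97285064  45.97328657] [-0.36810377  0.47820642 -0.01041998]
4.3917 [-0.38467185  0.51879154 -0.60766876] [-0.03005266  0.01462972 -0.01517079] 9.940783844308138
5.7 [540.14608594 181.19367809 179.3869124 ] [[-6.8e-03  1.0e+00 -1.3e-03]
 [ 1.0e+00  6.8e-03 -1.0e-04]
 [-1.0e-04 -1.3e-03 -1.0e+00]]
```

View pics/top1.png

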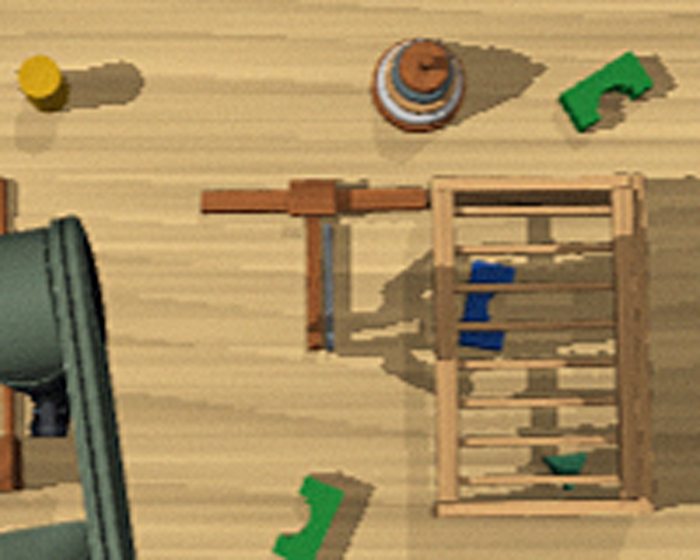

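View pics/side1.png

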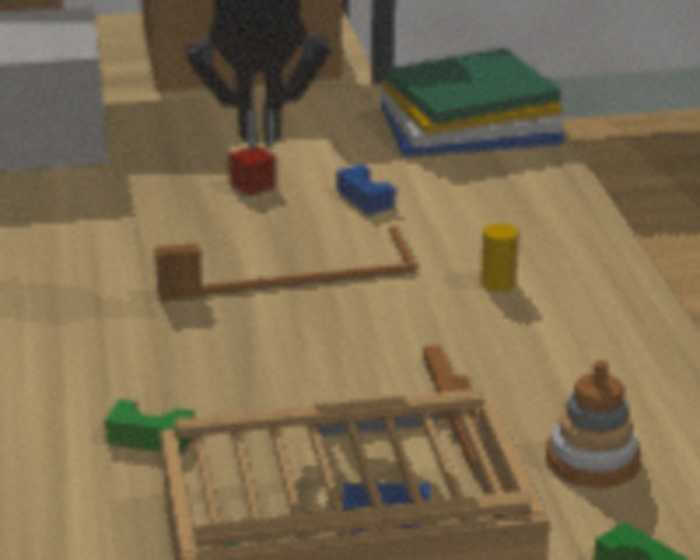

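```bash
python3 - <<'E'
from h import *
s=sensors.read_state(); print(s['eef_pos'],s['grip_width'],s['t'])
print(proj('side',[s['eef_pos'],s['eef_pos']-[0,0,25]]))
a=np.load('pics/side0.npz')['p'];b=np.load('pics/side1.npz')['p']
crop('x',np.hstack([a[165:190,240:325],b[165:190,240:325]]),0,170,0,25,4.5,'pics/cmp.png')
for P in (a,b):
    m=mask(P,'wood')[160:195,235:325]; n,l,st,ce=cv2.connectedComponentsWithStats(m); i=1+st[1:,4].argmax(); print(st[i],ce[i])
E
```

```text
[540.25920922 181.34016162 179.73236683] 9.762202604680773 5.8
[[274.42158781 144.4568034 ]
 [274.6123499  151.53773622]]
[  9   4  75  22 383] [36.35248042 17.45691906]
[  9   4  75  22 370] [37.10540541 17.26756757]
```

View pics/cmp.png

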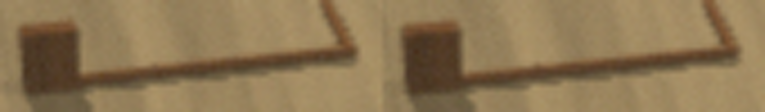

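```bash
python3 - <<'E'
from h import *
a=np.load('pics/side1.npz'); p,d=a['p'],a['d']; c=cv2.resize(p[90:175,230:320,::-1],None,fx=7,fy=7,interpolation=cv2.INTER_CUBIC)
e=np.array([540.15,181.2,179.4])
for q in proj('side',[e,e-[0,0,25],e+[0,0,50]]): cv2.drawMarker(c,tuple(int(v) for v in (q-[230,90]+.5)*7),(0,0,255),0,12,2)
cv2.imwrite('pics/tip.png',c)
C=cloud('side',p,d)
for y in range(125,152,2): print(y,[C[y,x].round(0).tolist() for x in (271,274,278)])
E
```

```text
125 [[530.0, 167.0, 253.0], [665.0, 1244.0, -204.0], [552.0, 175.0, 248.0]]
127 [[530.0, 169.0, 245.0], [605.0, 735.0, 3.0], [552.0, 171.0, 243.0]]
129 [[529.0, 167.0, 240.0], [602.0, 709.0, 4.0], [551.0, 166.0, 239.0]]
131 [[529.0, 168.0, 233.0], [600.0, 696.0, 1.0], [552.0, 172.0, 229.0]]
133 [[529.0, 173.0, 224.0], [598.0, 677.0, 0.0], [551.0, 172.0, 223.0]]
135 [[529.0, 170.0, 218.0], [595.0, 658.0, -0.0], [551.0, 173.0, 215.0]]
137 [[529.0, 173.0, 210.0], [592.0, 634.0, 1.0], [551.0, 171.0, 209.0]]
139 [[528.0, 163.0, 208.0], [591.0, 623.0, -2.0], [552.0, 176.0, 200.0]]
141 [[528.0, 166.0, 200.0], [588.0, 602.0, -2.0], [551.0, 175.0, 194.0]]
143 [[564.0, 495.0, 40.0], [574.0, 483.0, 44.0], [601.0, 573.0, 1.0]]
145 [[562.0, 481.0, 38.0], [573.0, 472.0, 41.0], [588.0, 469.0, 42.0]]
147 [[561.0, 471.0, 34.0], [571.0, 464.0, 37.0], [589.0, 481.0, 27.0]]
149 [[558.0, 453.0, 34.0], [571.0, 466.0, 27.0], [588.0, 477.0, 21.0]]
151 [[559.0, 460.0, 23.0], [570.0, 458.0, 23.0], [588.0, 477.0, 12.0]]
```

View pics/tip.png

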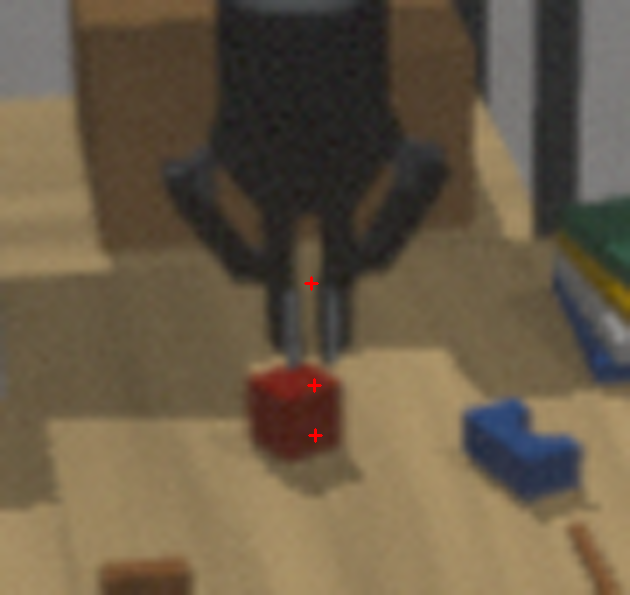

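```bash
python3 - <<'E'
from h import *
a=np.load('pics/side0.npz'); p,d=a['p'],a['d']; e=np.array([130.4,560,220.5]); q=proj('side',[e,e-[0,0,25]]); print(q)
x0,y0=int(q[0,0])-40,int(q[0,1])-60
c=cv2.resize(p[y0:y0+90,x0:x0+90,::-1],None,fx=6,fy=6,interpolation=cv2.INTER_CUBIC)
for k in q: cv2.drawMarker(c,tuple(int(v) for v in (k-[x0,y0]+.5)*6),(0,0,255),0,12,2)
cv2.imwrite('pics/tip0.png',c)
C=cloud('side',p,d); m=(np.hypot(C[...,0]-e[0],C[...,1]-e[1])<60)&(C[...,2]>100)
z=C[m]; print(len(z), z[z[:,2].argsort()[:12]].round(0))
a=np.load('pics/side1.npz'); C=cloud('side',a['p'],a['d']); e=np.array([540,181]); m=(np.hypot(C[...,0]-e[0],C[...,1]-e[1])<40)&(C[...,2]>100)
z=C[m]; print(len(z), z[z[:,2].argsort()[:12]].round(0))
print(sensors.read_state())
E
```

```text
[[150.32853727  98.99033395]
 [151.40937664 105.50775128]]
1566 [[177. 567. 100.]
 [162. 569. 100.]
 [184. 574. 101.]
 [166. 567. 101.]
 [155. 567. 101.]
 [158. 576. 102.]
 [177. 573. 102.]
 [181. 571. 102.]
 [188. 570. 102.]
 [151. 565. 102.]
 [181. 578. 103.]
 [166. 569. 104.]]
1775 [[551. 175. 194.]
 [532. 171. 194.]
 [528. 170. 194.]
 [548. 174. 194.]
 [544. 171. 196.]
 [532. 172. 197.]
 [555. 179. 198.]
 [532. 174. 199.]
 [528. 166. 200.]
 [544. 170. 200.]
 [552. 176. 200.]
 [523. 174. 200.]]
{'t': 5.8, 'q': array([1.71951196e-01, 2.32175678e-01, 1.59771470e+00, 7.84826031e-05,
       1.31228056e+00, 1.65083349e-01]), 'qvel': array([ 0.00136602, -0.00253505, -0.00139321,  0.00021887, -0.00065894,
        0.00345994]), 'tau': array([-9.29042394e-02, -3.82908297e+01, -2.81569147e+01, -4.86293837e-03,
        2.18060995e-03, -3.08090690e-03]), 'eef_pos': array([540.25920922, 181.34016162, 179.73236683]), 'eef_rot': array([[-6.84771300e-03,  9.99976384e-01, -5.82741100e-04],
       [ 9.99976554e-01,  6.84770006e-03, -2.41920728e-05],
       [-2.02010652e-05, -5.82893097e-04, -9.99999830e-01]]), 'force': array([0.28001227, 0.12236691, 0.26993137]), 'wrist_torque': array([ 0.01762932, -0.01205727, -0.0033308 ]), 'grip_width': 9.762202604680773}
```

View pics/tip0.png

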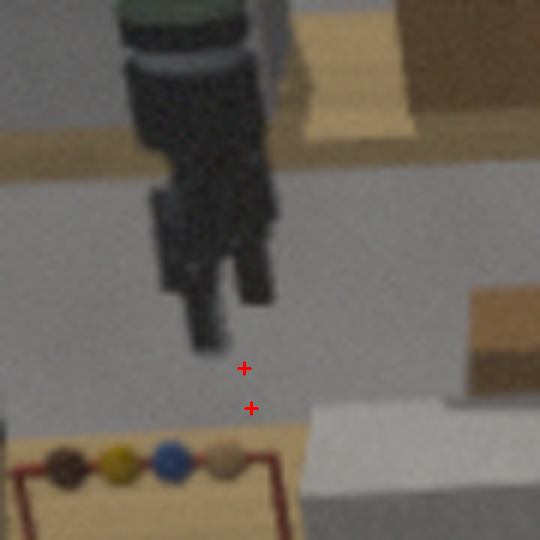

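The camera shows that the fingers missed the handle. The fingertips sit about 12 mm above the reported TCP instead of 25 mm below it. I'll measure the real offset by touching the open shelf before I grasp again.

```bash
python3 - <<'E'
from h import *
R=Rt([-.045,.999,0])
ctrl.gripper_to(20,80)
ctrl.move_ptp([560,330,60],R)
ctrl.move_l([560,330,22],vel=100)
r=ctrl.move_l([560,330,-35],vel=30,threshold=3)
s=sensors.read_state(); print(r,s['t'],s['eef_pos'],s['force'],s['grip_width'])
ctrl.move_l([560,330,70],vel=200)
ctrl.gripper_to(85)
ctrl.move_ptp([463.5,250,110],R)
print(sensors.read_state()['t'])
E
```

```text
True 8.9583 [559.87894834 329.92809695 -10.52065192] [-1.15704007  0.10152091  4.70273918] 19.88649407770104
10.7583
```

```bash
cat >> h.py <<'E'
DZ=-29.5 # eef z = grasp z + DZ (tool found 35.5 mm shorter than stated, by touch)
E
python3 - <<'E'
from h import *
ctrl.move_l([463.5,250,40+DZ],vel=120)
ctrl.gripper_to(10,80)
s=sensors.read_state(); print(s['t'],s['grip_width'],s['eef_pos'],s['force'])
ctrl.move_l([463.5,250,40+DZ+130],vel=150)
s=sensors.read_state(); print(s['t'],s['force'],s['wrist_torque'],s['grip_width'])
ctrl.move_ptp(g2w(-50-239,-30,40+DZ+130),RIN)
ctrl.hold(.2)
s=sensors.read_state(); print(s['t'],s['eef_pos'],s['eef_rot'].round(4),s['force'])
for n in("side","top"):
    p,d=optics.grab_frame(n); np.savez(f"pics/{n}2.npz",p=p,d=d)
    crop(n,p,200,400,100,260,3.5,f'pics/{n}2.png')
E
```

```text
12.35 18.825382850187545 [463.93764812 250.15758988  10.93432847] [-0.03248361  0.67537209  2.75007409]
13.3667 [-0.41844924  0.30855155 -1.42140371] [0.00335196 0.03251036 0.01200796] 18.920142313627323
14.8833 [540.33104084 191.34963204 140.44656234] [[-6.6e-03  1.0e+00 -2.0e-04]
 [ 1.0e+00  6.6e-03  0.0e+00]
 [ 0.0e+00 -2.0e-04 -1.0e+00]] [-0.7854121   0.23949366 -1.12742973]
```

View pics/top2.png

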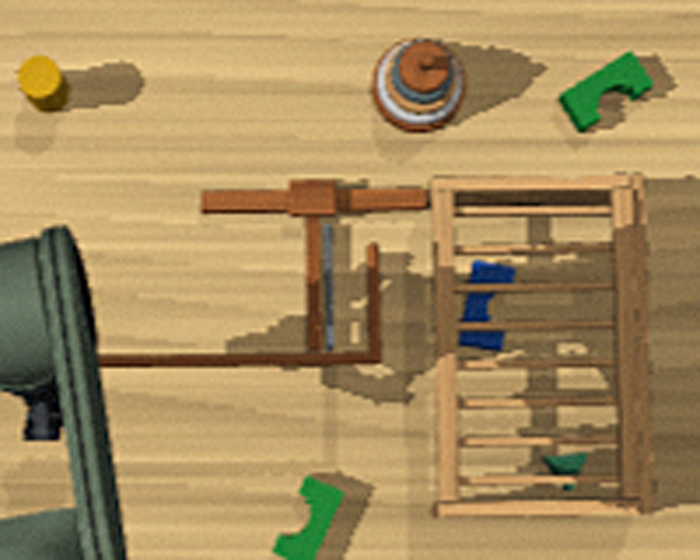

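View pics/side2.png

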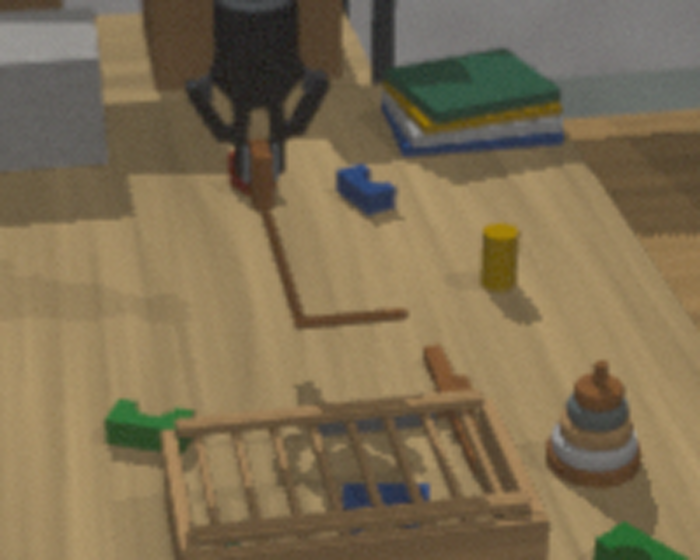

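```bash
cat >> h.py <<'E'
def tri(pt,ps):
    o1,v1=ray('top',pt);o2,v2=ray('side',ps);v1=v1[0];v2=v2[0]
    k=np.linalg.lstsq(np.c_[v1,-v2],o2-o1,rcond=None)[0]; a=o1+k[0]*v1;b=o2+k[1]*v2
    return (a+b)/2,np.linalg.norm(a-b)
E
python3 - <<'E'
from h import *
f=lambda x,y:((x+.5)/3.5-.5+200,(y+.5)/3.5-.5+100)
for t,s in(((373.5,358),(301,322)),((373,245),(405,314))):
    P,e=tri(f(*t),f(*s)); print(P.round(1),round(e,1),w2g(P).round(1))
    print(' on z: ',w2g(onz('top',f(*t),135)[0]).round(1))
print(w2g(onz('top',f(110,361),135)[0]))
E
```

```text
[542.8 -46.  135.9] 0.8 [-51.9 -29.1 135.9]
 on z:  [-51.8 -28.7 135. ]
[630.  -45.9 135. ] 1.6 [-51.4  58.  135. ]
 on z:  [-51.3  58.8 135. ]
[-254.14612099  -29.62916536  135.        ]
```

```bash
cat >> h.py <<'E'
def hk(h,u,y=-30,**k): return ctrl.move_l(g2w(h-239+1.5,y,40+u+DZ),**k)
E
python3 - <<'E'
from h import *
print(hk(-50,38,vel=150)); print(hk(86,38,vel=90,threshold=6))
s=sensors.read_state(); print(s['t'],w2g(s['eef_pos']),s['force'])
for n in("side","top"):
    p,d=optics.grab_frame(n); crop(n,p,200,400,100,260,3.5,f'pics/{n}3.png')
E
```

```text
False
False
17.4083 [-152.00765516  -30.05816143   48.48016804] [-0.51505892 -0.62773739 -0.78021966]
```

View pics/top3.png

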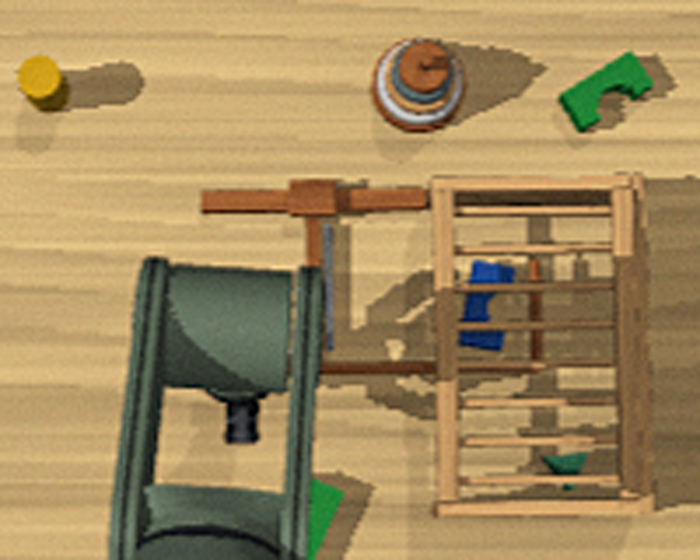

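View pics/side3.png

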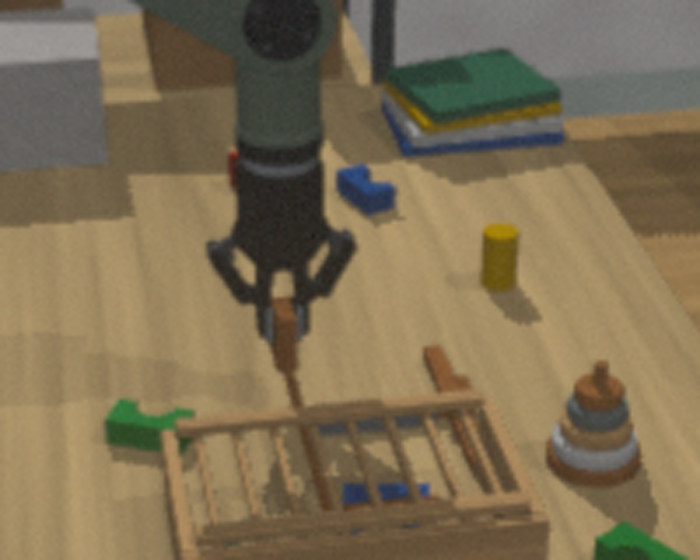

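```bash
python3 - <<'E'
from h import *
print(hk(86,3,vel=60,threshold=6))
s=sensors.read_state(); print(s['t'],s['eef_pos'],s['force'])
print(hk(-22,3,vel=45,threshold=6)); ctrl.hold(.15)
s=sensors.read_state(); print(s['t'],w2g(s['eef_pos']),s['force'])
for n in("side","top"):
    p,d=optics.grab_frame(n); np.savez(f"pics/{n}4.npz",p=p,d=d);crop(n,p,200,400,100,260,3.5,f'pics/{n}4.png')
E
```

```text
False
18.2417 [541.50145684  53.5947588   13.39730726] [ 0.24299488 -0.26077011 -0.83930129]
False
20.9417 [-259.44092937  -30.01079994   13.50323976] [ 0.30886683 -0.43971959 -1.49166604]
```

View pics/top4.png

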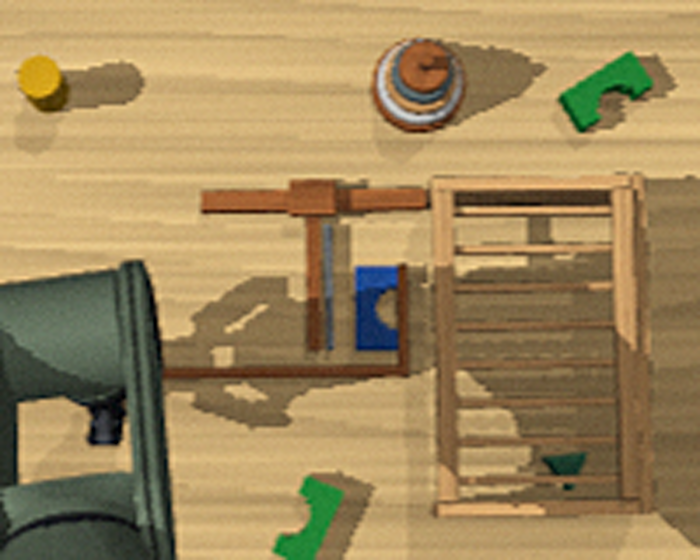

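View pics/side4.png

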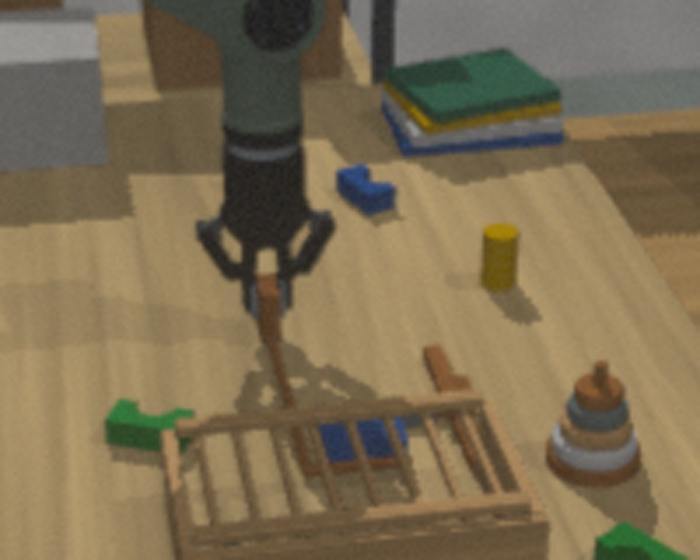

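```bash
cat >> h.py <<'E'
def F(n=8,dt=.02):
    a=[]
    for _ in range(n): ctrl.hold(dt); a.append(sensors.read_state()['force'])
    return np.mean(a,0),np.std(a,0)
E
python3 - <<'E'
from h import *
print(hk(-36,3,vel=30,threshold=4)); f0,sd=F(12); print(f0.round(2),sd.round(2))
h=-36; prev=0
while h>-50:
    h-=.5; hk(h,3,vel=8); f,sd=F(5); d=f0[1]-f[1]; print(round(h,2),round(d,2),f.round(2),w2g(sensors.read_state()['eef_pos'])[0].round(2))
    if d>3.2: break
print(sensors.read_state()['t'])
E
```

```text
False
[-0.02  0.04 -0.9 ] [0.43 0.31 0.62]
-36.5 0.49 [ 0.03 -0.45 -1.19] -273.95
-37.0 -0.13 [-0.35  0.17 -1.09] -274.54
-37.5 -0.14 [-0.03  0.18 -0.57] -275.05
-38.0 0.19 [-0.05 -0.15 -0.91] -275.52
-38.5 0.17 [ 0.26 -0.12 -0.75] -276.05
-39.0 0.14 [-0.11 -0.1  -0.93] -276.54
-39.5 -0.1 [ 0.22  0.15 -1.3 ] -277.06
-40.0 -0.17 [-0.31  0.21 -0.38] -277.52
-40.5 0.48 [ 0.06 -0.44 -1.04] -277.97
-41.0 1.4 [ 0.15 -1.36 -0.95] -278.31
-41.5 2.51 [ 0.27 -2.47 -1.41] -278.73
-42.0 3.99 [ 0.48 -3.95 -1.54] -279.22
25.8583
```

```bash
python3 - <<'E'
from h import *
hk(-42.35,3,vel=8)
for _ in range(5):
    f,sd=F(13,.02); print(f.round(2),sd.round(2),w2g(sensors.read_state()['eef_pos']).round(2),sensors.read_state()['t'])
E
```

```text
[ 0.55 -5.18 -1.82] [0.57 0.37 0.36] [-279.52  -29.99   13.45] 26.325
[ 0.73 -4.81 -1.89] [0.57 0.5  0.34] [-279.5   -30.     13.45] 26.5417
[ 0.61 -5.07 -1.66] [0.47 0.33 0.5 ] [-279.51  -30.03   13.41] 26.7583
[ 0.62 -5.19 -1.67] [0.62 0.47 0.43] [-279.51  -30.03   13.43] 26.975
[ 0.77 -5.18 -1.54] [0.47 0.35 0.52] [-279.52  -30.01   13.44] 27.1917
```

```bash
python3 - <<'E'
from h import *
hk(-32,3,vel=30); hk(-32,130,vel=120)
p,d=optics.grab_frame('top'); np.savez("pics/top5.npz",p=p,d=d);crop('top',p,200,400,100,260,3.5,'pics/top5.png')
R=Rt([-.045,.999,0])
ctrl.move_ptp([463.5,250,140.5],R); ctrl.move_l([463.5,250,20],vel=120)
print(ctrl.move_l([463.5,250,9.5],vel=15,threshold=3)); s=sensors.read_state(); print(s['t'],s['eef_pos'],s['force'])
E
```

```text
True
31.9833 [463.42540391 250.00718997  10.94949367] [-0.19701899  0.38939862  4.27601812]
```

View pics/top5.png

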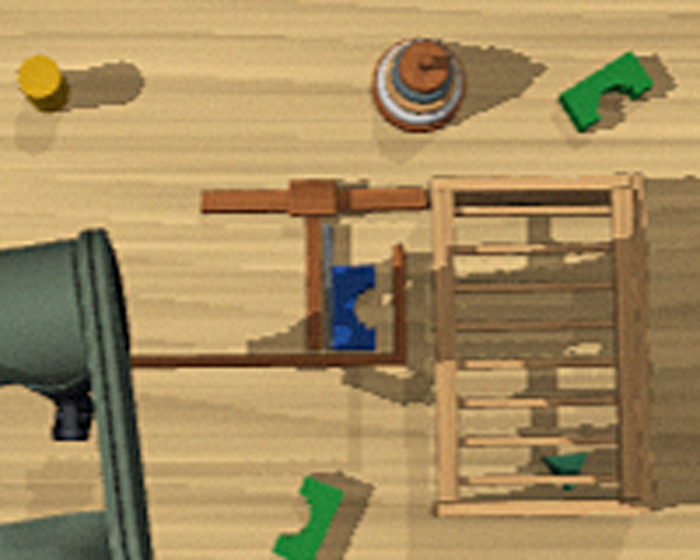

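Picture: the arch sits square against the pad, crop x about 332–376 and y about 266–350. The hook lifted clear at x ≈ 400. Next I release the rod, back off and check.

```bash
python3 - <<'E'
from h import *
ctrl.gripper_to(60); ctrl.gripper_to(85)
ctrl.move_l([463.5,250,130],vel=120); ctrl.move_ptp([330,330,200],Rt([-.045,.999,0]))
ctrl.hold(.3); print(sensors.read_state()['t'])
for n in("side","top"):
    p,d=optics.grab_frame(n); np.savez(f"pics/{n}6.npz",p=p,d=d);crop(n,p,150,400,100,260,3,f'pics/{n}6.png')
b=mask(p,'blue'); b[:,:300-10]=0; b[:,330:]=0
c=max(cv2.findContours(b,0,2)[0],key=cv2.contourArea); r=cv2.minAreaRect(c); print(r,[w2g(v).round(1).tolist() for v in onz('top',cv2.boxPoints(r),25)])
E
```

```text
35.0
((300.5, 187.5), (23.0, 11.0), 90.0) [[-79.4, 56.7, 25.0], [-47.2, 56.5, 25.0], [-47.9, -10.9, 25.0], [-79.9, -10.7, 25.0]]
```

View pics/top6.png

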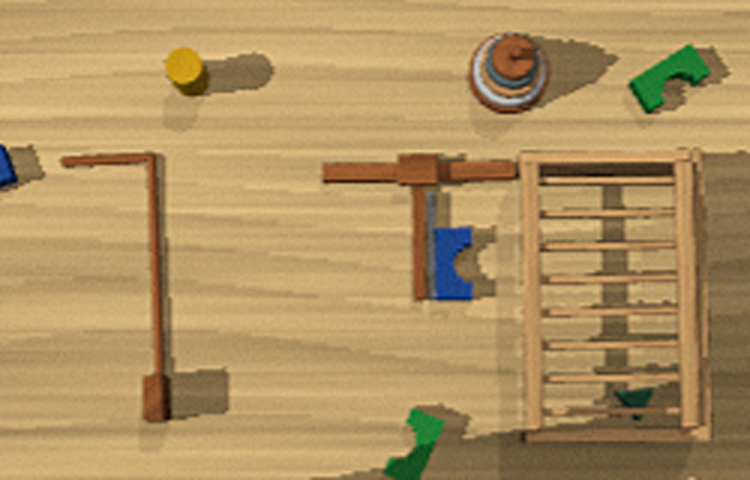

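View pics/side6.png

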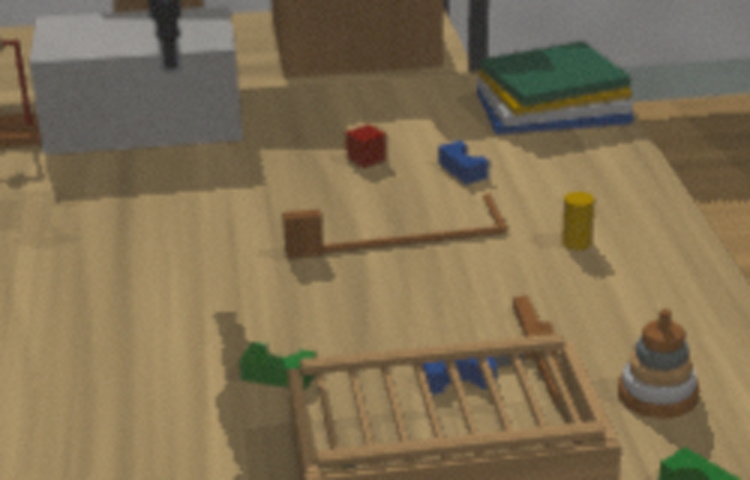

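```bash
python3 -c "
from h import *
ctrl.finish_job(); print(sensors.read_state()['t'])"
```

```text
the job is handed in; nothing more can be done
the job is handed in; nothing more can be done
```

The job is handed in, at about 35 s of the 58 s. No verdict was reported, so what follows rests on my own checks.

**What I did:**
- I took the rod by its handle, passed the hook over the arch under the roof and lowered it behind.
- I drew the arch out. It turned square on the way, and its back met the pad with the back about 80 mm out of the mouth.
- I held a pull of about 5 N (averages 4.8 to 5.2 N) for a little over a second.
- I then unhooked the rod, lifted it clear and laid it back in its original place on the shelf.

**Last checks:**
- **Arch:** in the last top picture its centre is about 63 mm out of the mouth and 23 mm left of the middle. It is square to the guard within picture resolution.
- **Rod:** it lies flat in the pictures, and nothing is touching the robot. By my estimate the tip is about 400 mm from the arch and 450 mm out of the mouth.
- **Other toys:** the prism, drum, cube, second arch and ring tower look unmoved in the pictures. I did not measure them. The last pictures I looked at were cropped and did not include the bin; the arm never went near it.

**What disagreed:**
- **Gripper length:** my first grasp closed on air above the handle. The fingertips really sit about 10.5 mm behind the reported TCP, not 25 mm ahead of it. I found this in the side picture, measured it by touching the shelf, and corrected every height after that.
- **Force reading:** single readings scatter by about 0.3 to 0.6 N, so the forces above are averages.

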